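# Load a housing into the tilting potting nest and latch it level

### The arm

A 6-joint arm with a two-finger parallel gripper is mounted at the origin on a cart in front of the work surface, level with it; the furniture and walls round the work are solid. World frame = base frame: x ahead of the robot, y to its left, z up, the work surface at z = 0. Lengths are in m, angles in rad, forces in N, time in s.
With the tool pointing down it reaches from about 0.375 to 0.9 m from the base axis. Payload 3.1 kg.
Tool frame: the origin (TCP) lies midway between the tips of the shut fingers; the grasp point (between the pads) lies 19 mm behind it; z points along the fingers, y is the line along which they close (so a half turn about z gives the same grasp; the last joint's range is limited). The gripper opens to 85 mm and grips with 20 to 120 N. Pads are 22 mm wide; open, the fingers measure 114 mm over their backs; the gripper's body (76 mm by 85 mm) begins 54 mm behind the grasp point. The pads swing forward as they close: fully open they stand 13 mm farther back than shut.
Start: joints at [-1.488, 0.527, 1.433, -0, 1.181, -0.178], TCP at [0.162, -0.604, 0.231] pointing down, gripper open.
Joint ranges: [-3.08, 3.08], [-0.75, 2.2], [0.22, 2.44], [-1.43, 4.57], [0, 2.65], [-2.85, 2.85]. Speed limits (rad/s): [2.79, 2.79, 3.14, 3.14, 3.14, 3.14].

### API

Orientations are given as a unit quaternion [x, y, z, w].
In Python, from station import manip gives the robot as it stands.
- The arm moves only by the tool drive_tool, never from a script. Its argument "motion" is a list that holds one entry, the list of rows, each a list of 5 numbers: the finger opening in mm, from 0 to 85.4, then the shift along the tool's x, y, z in units of 30 mm (1.0 is 30 mm), then the turn about the tool's z in units of 8 degrees (1.0 is 8 degrees). In form: [[[fingers, x, y, z, yaw], ...]]. A call has 1 to 10 rows; each row is the pose to reach, as a shift and turn from the pose commanded when the call began, along the tool's axes at that moment; what a row does not reach only later rows make up. A row lasts 1/10 s, in which the tool goes at most 50 mm and 8.59 degrees, less where a joint would pass 70% of its speed; a pose out of reach is approached as far as the arm can. A call with a gripper value outside its range is refused whole. The fingers move at their own pace and stop on an object; "squeeze" is the grip in N (left out, the last holds). Time passes only in rows, so rows that repeat a pose let the fingers close. It gives the time, the measured TCP pose, the force, the opening and the grip force at its end, in the units of the state.
- manip.sense(): the state, without advancing time (a new reading comes with each control period).
- manip.snapshot(name): name is "side" or "top"; returns the picture (400x640x3 uint8, red, green, blue); there is no depth.
- manip.camera_model(name): a dict with "fov_y" (degrees; the focal length in pixels is half the picture's height over the tangent of half this angle, whatever the lens; pixels are square), "cx", "cy" (the principal point, pixels), "origin" and "orientation" of the camera in the world. Camera axes: x right, y up, looking along -z (the intrinsics and any distortion apply to the point x, -y, -z); pixel columns grow to the right and rows downward; lengths in m; the calibration is good to about 2 mm. A picture is of the moment at which its call begins. camera_model takes no time and is no camera call.
- manip.sign_off(): hands the job in; it is judged then, once.
The state is a dict: "t": time; "q": joint angles; "qd": joint speeds; "tau": joint torques, N m; "tcp_pos": TCP position; "tool_rot": TCP orientation; "force": force on the tool from outside, world axes, zero at the start; "ft_torque": the same for the moment, N m; "finger_gap": opening from 0.0 (shut) to 1.0 (fully open); "gripper_force": force on a finger pad.
Only numpy, scipy, OpenCV 4.12 (cv2) and the standard library are available. Lean on these libraries where they do the work, as an engineer would, in place of code of your own. Each camera call takes 0.05 s, during which the arm holds its last target. There are 200 camera calls.

### The job

Get the black housing that lies by itself in front of the dosing machine ready for potting: lay it pins-up on the sloping nest plate of the potting station, between the four side pins and slid fully home against the stop bar at the hinge end, and let go of it. Then push the plate down by the black rubber pad at its raised end, never by the housing, until it lies level and the sprung latch has caught it, and take the hand away. Leave the cup and the marker beside the station where they are.

Things in the scene. Friction and masses are not known exactly. Their poses are not given: they have to be found in the camera images.
- housing: Black moulded electronics housing, 118 mm long (x) by 58 mm wide (y); solid body 16 mm high, 22 mm with the thin pins on top; 70 to 110 g. Starts loose, pins up, alone on the bench before the desktop dosing machine (front at x = 0.53, 100 mm high). Grip it across the width at mid-length. Origin: centre of its underside, z up. The nest takes it either way round.
- nest (a point): Point on the tilt plate's upper face under the centre of the housing when it is fully home; 78 mm above the bench with the plate raised, 50 mm when level. Turns with the plate: x from the hinge to the raised end, away from the robot; y across; z the upward normal. Side pins (steel, 10 mm thick, 13 mm tall, bullet-nosed) at x -39 and +41, y +/-36 mm leave the housing 2 mm on either side.
- stop_bar (a point): Foot, at mid-width, of the face of the white stop bar at the hinge end of the plate, against which the housing's end must lie; at nest-frame x -59 mm. The bar is 64 mm wide across the plate and 14 mm tall; axes as the nest's. The nest's other end is open: the rubber pad begins 16 mm beyond a housing that is home. The grey metal plate is 88 mm wide.
- press_pad (a point): Centre of the top of the ribbed black rubber pad at the raised free end of the tilt plate: 34 mm along the plate by 60 mm across, 10 mm thick; axes as the nest's. At nest-frame x +92, z +10 mm; 176 mm along and 14 mm above the hinge axis; 120 mm above the bench when raised, 60 mm when level. Press here with closed fingertips.
- hinge (a point): Middle of the hinge axis of the tilt plate, at its end near the robot, 46 mm above the bench; at nest-frame x -84, z -4 mm. The plate turns about y (across the plate).
- latch_case (a point): Top centre of the dark metal latch case fixed on the base beyond the plate's free end: 22 mm thick (x), 43 mm wide (y), 72 mm high above the bench. With the plate level its near face stands 18 mm beyond the rubber pad; the bolt nose sticks out of it towards the plate.
- tilt_plate (a joint): Plate angle, rad: 0.35 raised on its upper stop (torsion springs hold it there), 0 level, -0.022 on its lower stop. Pushing at the pad takes about 4 N at first, 8 N near level, up to 14 N where the strike rod drives the bolt back. The bolt springs over the rod at about 0, so push slightly past level, to -0.01 or the stop; latched, it rests at about 0.001. Unlatched, it springs up again.
- latch_bolt (a joint): Sprung latch bolt, m: 0 fully out (before latching, and again once it has caught over the strike rod at the plate's end), up to 0.009 while the rod pushes it back. The plate works it; it need not be touched.
- station: The potting station, fixed to the bench: grey base 250 x 104 mm, 18 mm high, with the tilt plate hinged between two lugs at the end near the robot and the latch at the far end. Origin on the bench; x level, from the hinge end to the latch end, y across (base from x -113 to +137 mm, latch release knob to +163 mm); hinge axis at x -95 mm.
- cup: Cream-coloured mixing cup, 68 mm wide, 50 mm high, right of the station; bystander. Origin: centre of its underside.
- marker: White marker pen with a black cap, 131 mm long, lying right of the station; bystander. Origin: under its middle.
Not all that is in view belongs to the job. What is shaped like the housing but orange is not meant.

How it is judged:
On the way, in this order (a step that is already met when the one before it is completed fails the run):
1. the housing lies home in the nest, let go, while the plate is still raised (x of housing in the frame of nest between -0.003 and 0.003 m and y of housing in the frame of nest between -0.004 and 0.004 m and z of housing in the frame of nest between -0.002 and 0.003 m and angle between the x axis of housing and the x axis of nest, either way round below 0.07 rad and angle between the z axis of housing and the z axis of nest, either way round below 0.05 rad and contact force between the fingers and housing below 0.1 N and value of joint tilt_plate above 0.28 rad), for 0.2 s.
2. the plate is pushed down level and the latch bolt has caught it (value of joint tilt_plate below 0.02 rad and value of joint latch_bolt below 0.002 m), for 0.2 s.
At the end, for the whole second after the job is handed in: The tilt plate is held level by the latch (within 0.02 rad, bolt out to within 2 mm), with the housing at rest in the nest: pins up, flat on the plate, within 3 mm of the stop bar and between the side pins (4 mm of centre, 0.07 rad) (all of step 2 and value of joint tilt_plate above -0.015 rad and x of housing in the frame of nest between -0.003 and 0.003 m and y of housing in the frame of nest between -0.004 and 0.004 m and z of housing in the frame of nest between -0.002 and 0.003 m and angle between the x axis of housing and the x axis of nest, either way round below 0.07 rad and angle between the z axis of housing and the z axis of nest, either way round below 0.05 rad and linear speed of housing below 0.01 m/s); the robot touches nothing.
It fails at once if the plate is pushed down by the housing (the robot touches the housing with the plate below 0.2 rad) (contact force between any of the fingers, the arm and housing above 1 N and value of joint tilt_plate below 0.2 rad).
It fails at once if the cup or the marker is moved by over 20 mm (distance of any of cup, marker from where it was at the start of the episode above 0.02 m).
It also fails if it takes over 51 s, if anything falls off the work surface, if the arm or the gripper's body presses on something with over 40 N, if the wrist force passes 120 N, or if a joint passes its speed limit or range.

## Working session

There is one attempt and no reset: what is moved stays moved. The work goes in short steps, Python scripts to look and compute and a tool call to move; the robot and the scene stay as the last step left them, time stands still between calls to the robot, and variables do not carry over. Pictures are saved under pics/ and viewed, at most 10 in all, crops included, and the job is handed in when it is done.

Besides the shell and the picture viewer there is one more tool, called after "Emit:" as name([rows], argument=value, ...), one row to a line, values as JSON. drive_tool: Moves the arm, as the interface text tells. Its arguments: {"type":"object","properties":{"motion":{"type":"array","items":{"type":"array","items":{"type":"array","items":{"type":"number"}}}},"squeeze":{"type":"number"}},"required":["motion"]}

```bash
mkdir -p pics; ls; python3 - <<'E'
from station import manip
import cv2
for n in("top","side"):
    print(n,manip.camera_model(n)); cv2.imwrite(f"pics/{n}0.png",manip.snapshot(n)[:,:,::-1])
s=manip.sense();print(s["t"],s["tcp_pos"],s["tool_rot"],s["finger_gap"])
E
```

```text
pics
top {'fov_y': 50.22395605589079, 'cx': 327.144333557051, 'cy': 200.27152288598495, 'origin': array([ 0.32447326, -0.17144417,  1.45278681]), 'orientation': array([ 0.07818437, -0.07048228, -0.67162696,  0.73337349])}
side {'fov_y': 47.83443967765755, 'cx': 316.96385566204344, 'cy': 204.47452049582557, 'origin': array([ 0.57969605, -1.10290229,  0.76011135]), 'orientation': array([ 0.45769775, -0.01112913, -0.01246682,  0.88895078])}
0.1 [ 0.16173341 -0.60302938  0.23041706] [ 9.91443732e-01  1.30530939e-01  4.64245416e-05 -9.98788177e-04] 1.000615440996802
```

View pics/top0.png

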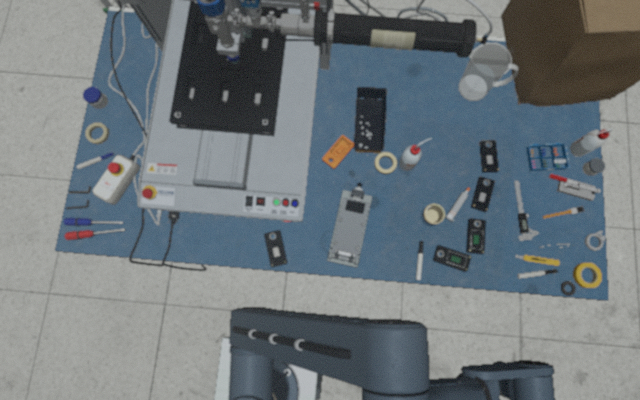

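View pics/side0.png

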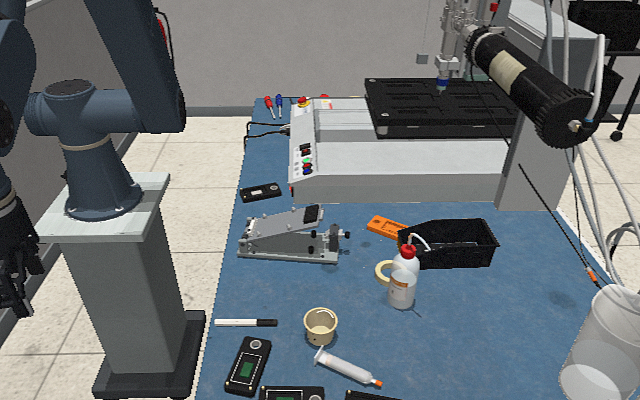

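The top view shows the housing at about (275,248), and the station runs from (345,262) at the hinge to (360,187) at the latch. The side view shows the housing at (260,192) and the station around (290,232). I'll zoom in for exact pixels.

```bash
cat > h.py <<'E'
import numpy as np
from scipy.spatial.transform import Rotation as R
from station import manip
def cam(n):
    m=manip.camera_model(n); return m,200/np.tan(np.radians(m["fov_y"]/2)),R.from_quat(m["orientation"]).as_matrix()
def proj(n,P):
    m,f,r=cam(n); c=(np.atleast_2d(P)-m["origin"])@r
    return np.c_[m["cx"]-f*c[:,0]/c[:,2], m["cy"]+f*c[:,1]/c[:,2]]
def back(n,uv,z):
    m,f,r=cam(n); uv=np.atleast_2d(uv).astype(float)
    d=np.c_[(uv[:,0]-m["cx"])/f,-(uv[:,1]-m["cy"])/f,-np.ones(len(uv))]@r.T
    return m["origin"]+d*((z-m["origin"][2])/d[:,2])[:,None]
E
python3 - <<'E'
import cv2,numpy as np
t=cv2.imread("pics/top0.png");s=cv2.imread("pics/side0.png")
a=cv2.resize(t[175:275,250:380],None,fx=6,fy=6,interpolation=cv2.INTER_CUBIC); a=a[:, :]
cv2.imwrite("pics/tc.png",cv2.convertScaleAbs(a,alpha=1.5))
b=cv2.resize(s[175:275,225:355],None,fx=6,fy=6,interpolation=cv2.INTER_CUBIC)
cv2.imwrite("pics/sc.png",cv2.convertScaleAbs(b,alpha=1.4))
E
```

```text
(no output)
```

View pics/tc.png

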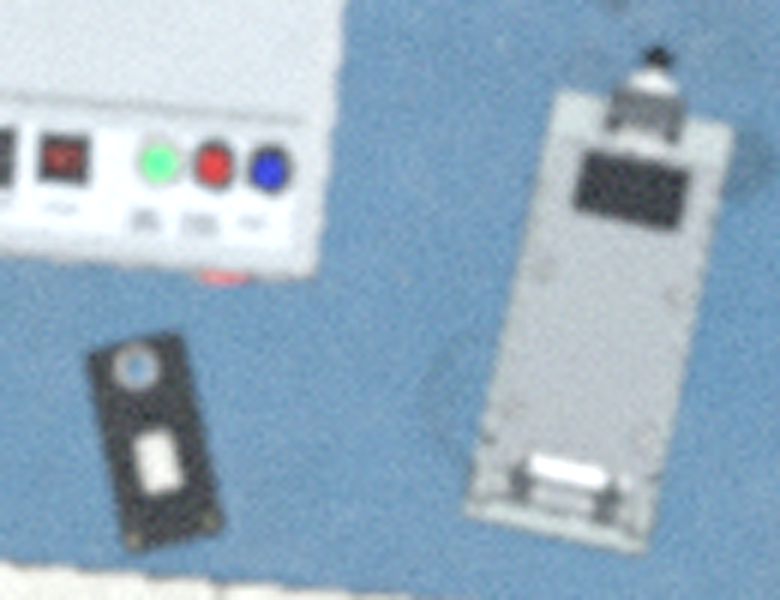

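View pics/sc.png

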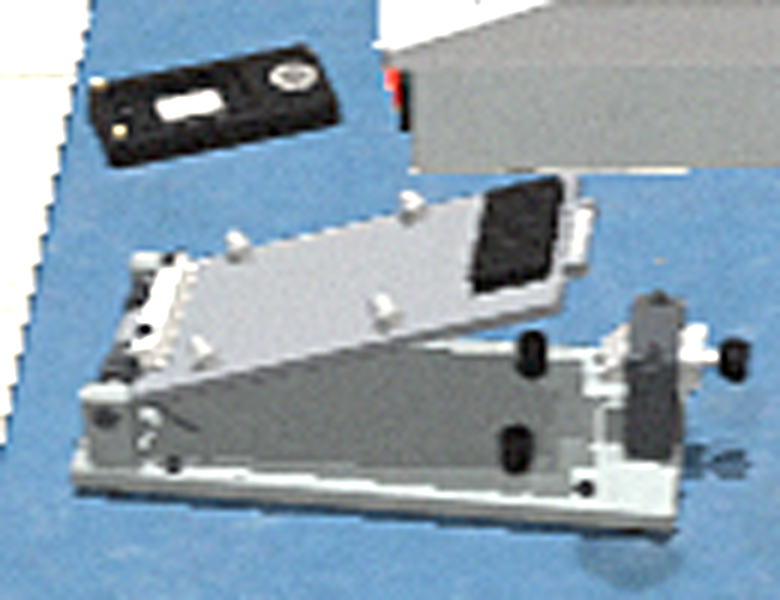

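The crops show the housing corners, the rubber pad, the four pins and the base corners clearly. I'll fit both poses to both views at once.

```bash
cat > fit.py <<'E'
from h import *
from scipy.optimize import least_squares
ct=lambda p:np.array(p)/6-5/12+[250,175]
cs=lambda p:np.array(p)/6-5/12+[225,175]
def nest(p,a=.35): # nest->station, mm
    p=np.array(p,float)+[84,0,4]; c,s=np.cos(a),np.sin(a)
    return np.c_[c*p[:,0]-s*p[:,2]-95,p[:,1],s*p[:,0]+c*p[:,2]+46]
def fit(x0,sets):
    def W(v,P): c,s=np.cos(v[2]),np.sin(v[2]); P=P/1e3; return np.c_[v[0]+c*P[:,0]-s*P[:,1],v[1]+s*P[:,0]+c*P[:,1],P[:,2]]
    res=lambda v:np.concatenate([(proj(n,W(v,P))-uv).ravel() for n,P,uv in sets])
    r=least_squares(res,x0,loss="soft_l1"); return r.x,[np.round(proj(n,W(r.x,P))-uv,1).tolist() for n,P,uv in sets]
H=np.array([[59,29,16],[59,-29,16],[-59,-29,16],[-59,29,16.]])
hs=[("top",H,ct([(87,352),(180,332),(226,528),(130,552)])),("side",H,cs([(305,45),(338,98),(110,147),(90,85)]))]
pins=nest([[41,36,13],[41,-36,13],[-39,-36,13],[-39,36,13]]); pad=nest([[109,30,10],[109,-30,10],[75,-30,10],[75,30,10]])
base=np.array([[137,52,18],[137,-52,18],[-113,-52,18],[-113,52,18.]])
ss=[("top",np.r_[pad,base],ct([(585,150),(690,167),(682,230),(572,208),(557,90),(735,127),(648,550),(465,513)])),
 ("side",np.r_[pins,pad,base[1:3]],cs([(410,194),(383,296),(200,340),(237,235),(565,178),(550,288),(472,288),(487,193),(678,512),(75,468)]))]
if __name__=="__main__":
    for x0,S in(([.4,.1,0],hs),([.45,-.1,0],ss)):
        for q in(S,S[:1],S[1:]):
            v,e=fit(x0,q); print(np.round(v,4)); 
            if q is S: print(*e,sep="\n")
E
python3 fit.py
```

```text
[0.4524 0.0167 0.3362]
[[-0.8, -0.2], [0.4, -1.0], [0.6, 0.3], [-0.3, 0.6]]
[[0.6, -0.7], [0.8, 0.3], [-0.3, 0.1], [-1.6, 0.0]]
[0.4523 0.0166 0.3329]
[0.4523 0.0169 0.3417]
[ 0.5335 -0.2266 -0.1305]
[[0.1, -0.9], [1.1, 0.2], [0.1, 0.1], [0.1, -0.3], [0.5, -1.0], [0.4, -0.8], [0.2, 0.3], [0.2, -0.4]]
[[-0.1, -0.3], [0.1, 0.5], [-0.1, 0.1], [-0.5, -0.2], [-0.1, -1.3], [-0.0, -4.8], [-0.6, -1.8], [-0.1, -0.8], [0.3, 0.2], [-0.8, 0.1]]
[ 0.5323 -0.2258 -0.1257]
[ 0.5341 -0.2284 -0.1453]
```

Both poses agree across the two views to within 2 mm, and the sizes check out. Next is a helper that turns world targets into move units.

```bash
cat > to.py <<'E'
from h import *
import sys
def to(x,y,z,yaw=None):
    s=manip.sense(); r=R.from_quat(s["tool_rot"]).as_matrix()
    d=r.T@(np.array([x,y,z])-s["tcp_pos"])/.03; w=np.arctan2(r[1,0],r[0,0])
    print("shift",np.round(d,3),"turn",None if yaw is None else np.round(-np.degrees(yaw-w)/8,3),"| tcp",np.round(s["tcp_pos"],4),"yaw",round(w,4),"t",round(s["t"],2))
if __name__=="__main__": to(*map(float,sys.argv[1:]))
E
python3 to.py .4524 .0167 .12 .336
```

```text
shift [ 14.704 -17.439   3.72 ] turn -0.531 | tcp [ 0.1617 -0.603   0.2304] yaw 0.2618 t 0.1
```

Emit:
drive_tool([
  [[85, 14.7, -17.44, 0, -0.53], [85, 14.7, -17.44, 0, -0.53], [85, 14.7, -17.44, 0, -0.53], [85, 14.7, -17.44, 0, -0.53], [85, 14.7, -17.44, 0, -0.53], [85, 14.7, -17.44, 0, -0.53], [85, 14.7, -17.44, 0, -0.53], [85, 14.7, -17.44, 0, -0.53], [85, 14.7, -17.44, 0, -0.53], [85, 14.7, -17.44, 0, -0.53]],
], squeeze=25)

```text
t: 1.1
tcp_pos: [0.3744, -0.1491, 0.2313]
tool_rot: [0.986, 0.167, 0.0, 0.0]
force: [1.5, -1.5, 0.7]
finger_gap: 0.994
gripper_force: 0.0
```

```bash
python3 to.py .4524 .0167 .12 .336
```

```text
shift [ 4.271 -4.364  3.711] turn -0.007 | tcp [ 0.3744 -0.1491  0.2313] yaw 0.3351 t 1.1
```

Emit:
drive_tool([
  [[85, 4.27, -4.36, 0, 0], [85, 4.27, -4.36, 0, 0], [85, 4.27, -4.36, 0, 0], [85, 4.27, -4.36, 0, 0], [85, 4.27, -4.36, 1.8, 0], [85, 4.27, -4.36, 3.3, 0], [85, 4.27, -4.36, 3.7, 0], [85, 4.27, -4.36, 3.7, 0], [85, 4.27, -4.36, 3.7, 0]],
])

```text
t: 2.0
tcp_pos: [0.4522, 0.0146, 0.1204]
tool_rot: [0.986, 0.167, 0.0, -0.0]
force: [-0.4, -0.1, 0.6]
finger_gap: 1.0
gripper_force: 0.0
```

```bash
python3 to.py .4524 .0167 .001 .336
```

```text
shift [ 0.028 -0.063  3.981] turn -0.002 | tcp [0.4522 0.0146 0.1204] yaw 0.3357 t 2.0
```

Emit:
drive_tool([
  [[85, 0.03, -0.06, 1.0, 0], [85, 0.03, -0.06, 2.0, 0], [85, 0.03, -0.06, 2.8, 0], [85, 0.03, -0.06, 3.4, 0], [85, 0.03, -0.06, 3.8, 0], [85, 0.03, -0.06, 3.97, 0], [85, 0.03, -0.06, 3.97, 0], [85, 0.03, -0.06, 3.97, 0]],
])

```text
t: 2.8
tcp_pos: [0.4529, 0.0165, 0.002]
tool_rot: [0.986, 0.167, 0.001, 0.0]
force: [0.6, -0.4, -0.7]
finger_gap: 0.995
gripper_force: 0.0
```

```bash
python3 to.py .4524 .0167 .001 .336
```

```text
shift [-0.014 -0.011  0.034] turn -0.002 | tcp [0.4529 0.0165 0.002 ] yaw 0.3357 t 2.8
```

Close on it, then lift a little.

Emit:
drive_tool([
  [[50, 0, 0, 0.03, 0], [50, 0, 0, 0.03, 0], [50, 0, 0, 0.03, 0], [50, 0, 0, 0.03, 0], [50, 0, 0, 0.03, 0], [50, 0, 0, 0.03, 0], [50, 0, 0, 0.03, 0], [50, 0, 0, -0.7, 0], [50, 0, 0, -1.5, 0], [50, 0, 0, -1.5, 0]],
], squeeze=30)

```text
t: 3.8
tcp_pos: [0.4536, 0.0165, 0.0482]
tool_rot: [0.986, 0.167, 0.002, 0.001]
force: [-0.2, -0.6, -0.7]
finger_gap: 0.666
gripper_force: 33.6
```

```bash
python3 - <<'E'
from to import *
from fit import nest
# TCP target above nest: world from station pose
v=[.5335,-.2266,-.1305]
for p in([4,0,0],[92,0,10]):
    P=nest([p])[0]/1e3;c,s=np.cos(v[2]),np.sin(v[2]);print(p,np.round([v[0]+c*P[0]-s*P[1],v[1]+s*P[0]+c*P[1],P[2]],4))
to(.5162,-.2243,.18,-.1305)
E
```

```text
[4, 0, 0] [ 0.5199 -0.2248  0.0799]
[92, 0, 10] [ 0.5985 -0.2351  0.1195]
shift [-0.659  8.277 -4.374] turn 3.342 | tcp [0.4536 0.0165 0.0482] yaw 0.3361 t 3.8
```

Emit:
drive_tool([
  [[50, 0, 0, -1.5, 0], [50, 0, 0, -3.0, 0], [50, 0, 0, -4.37, 0], [50, -0.33, 4.1, -4.37, 1.0], [50, -0.66, 8.28, -4.37, 2.0], [50, -0.66, 8.28, -4.37, 3.0], [50, -0.66, 8.28, -4.37, 3.34], [50, -0.66, 8.28, -4.37, 3.34], [50, -0.66, 8.28, -4.37, 3.34], [50, -0.66, 8.28, -4.37, 3.34]],
])

```text
t: 4.8
tcp_pos: [0.5146, -0.2251, 0.1759]
tool_rot: [0.998, -0.066, -0.001, -0.001]
force: [-0.5, 0.8, -0.6]
finger_gap: 0.669
gripper_force: 33.6
```

```bash
python3 to.py .5162 -.2243 .18 -.1305
```

```text
shift [ 0.049 -0.032 -0.136] turn -0.018 | tcp [ 0.5146 -0.2251  0.1759] yaw -0.1331 t 4.8
```

Emit:
drive_tool([
  [[50, 0.05, -0.03, 0.8, -0.02], [50, 0.05, -0.03, 1.6, -0.02], [50, 0.05, -0.03, 1.6, -0.02], [50, 0.05, -0.03, 1.6, -0.02], [50, 0.05, -0.03, 1.6, -0.02]],
])

```text
t: 5.3
tcp_pos: [0.5174, -0.2231, 0.1302]
tool_rot: [0.998, -0.063, 0.001, 0.0]
force: [-0.1, -0.2, -0.1]
finger_gap: 0.669
gripper_force: 33.6
```

```bash
python3 - <<'E'
from to import *
import cv2
to(.5162,-.2243,.125,-.1305)
t=manip.snapshot("top")[:,:,::-1];s=manip.snapshot("side")[:,:,::-1]
cv2.imwrite("pics/top1.png",t);cv2.imwrite("pics/side1.png",s)
a=cv2.resize(t[175:275,285:385],None,fx=4,fy=4,interpolation=cv2.INTER_CUBIC)
b=cv2.resize(s[175:275,230:330],None,fx=4,fy=4,interpolation=cv2.INTER_CUBIC)
cv2.imwrite("pics/c1.png",cv2.convertScaleAbs(np.hstack([a,b]),alpha=1.5))
E
```

```text
shift [-0.036  0.044  0.174] turn 0.027 | tcp [ 0.5174 -0.2231  0.1302] yaw -0.1267 t 5.3
```

View pics/c1.png

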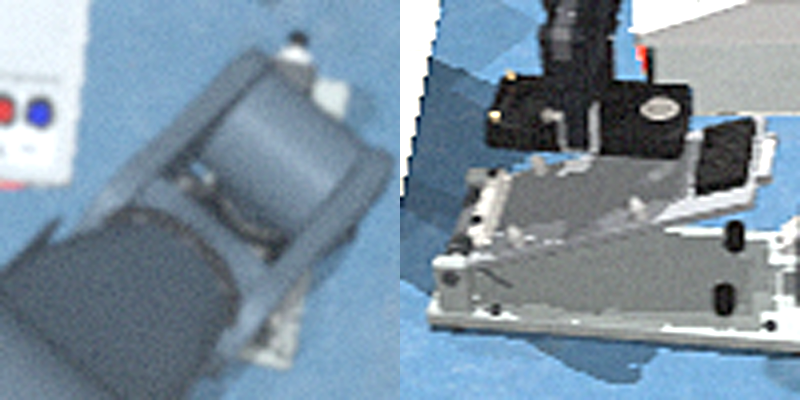

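The top view is blocked by the arm. The side view shows the housing held level above the plate, with its near-bottom edge running from (487,150) to (686,157) in the crop. I'll compare that with the prediction from kinematics.

```bash
python3 - <<'E'
from to import *
s=manip.sense(); p=s["tcp_pos"]; y=-.1267
print(np.round(p,4))
c,sn=np.cos(y),np.sin(y)
L=np.array([[-59,-29,0],[59,-29,0],[-59,29,16],[59,29,16.]])/1e3
for dz in(-.001,):
    W=np.c_[p[0]+c*L[:,0]-sn*L[:,1],p[1]+sn*L[:,0]+c*L[:,1],p[2]+dz+L[:,2]]
    u=proj("side",W); print(np.round((u+.375-[230,175])*4+[400,0],0))
from fit import *
for w in (ss, [ss[0]],[("side",)+tuple(k[:4] if i else k[:4] for i,k in enumerate(ss[1][1:]))]):
    print(np.round(fit([.53,-.22,-.13],w)[0],4))
E
```

```text
[ 0.5176 -0.2236  0.1305]
[[482. 148.]
 [681. 160.]
 [500.  70.]
 [693.  82.]]
[ 0.5335 -0.2266 -0.1305]
[ 0.5323 -0.2258 -0.1257]
[ 0.5338 -0.2267 -0.1364]
```

Emit:
drive_tool([
  [[50, 0, 0.03, 0.3, 0.02], [50, 0, 0.03, 0.6, 0.02], [50, 0, 0.03, 0.75, 0.02], [50, 0, 0.03, 0.75, 0.02], [50, 0, 0.03, 0.75, 0.02]],
])

```text
t: 5.9
tcp_pos: [0.5167, -0.2245, 0.1064]
tool_rot: [0.998, -0.065, -0.0, -0.0]
force: [0.0, -0.8, -0.8]
finger_gap: 0.668
gripper_force: 33.6
```

```bash
python3 to.py .518 -.2246 .09 -.1305
```

```text
shift [ 0.044 -0.002  0.547] turn -0.001 | tcp [ 0.5167 -0.2245  0.1064] yaw -0.1307 t 5.9
```

Emit:
drive_tool([
  [[50, 0.04, 0, 0.1, 0], [50, 0.04, 0, 0.2, 0], [50, 0.04, 0, 0.3, 0], [50, 0.04, 0, 0.4, 0], [50, 0.04, 0, 0.45, 0], [50, 0.04, 0, 0.45, 0]],
], squeeze=20)

```text
t: 6.5
tcp_pos: [0.5188, -0.2253, 0.0936]
tool_rot: [0.998, -0.065, 0.001, 0.001]
force: [1.8, -0.6, 5.0]
finger_gap: 0.668
gripper_force: 34.3
```

```bash
python3 - <<'E'
from to import *
import cv2
to(.518,-.2246,.082,-.1305)
s=manip.snapshot("side")[:,:,::-1]
cv2.imwrite("pics/c2.png",cv2.convertScaleAbs(cv2.resize(s[175:275,225:355],None,fx=6,fy=6,interpolation=cv2.INTER_CUBIC),alpha=1.5))
E
```

```text
shift [-0.029 -0.021  0.388] turn -0.001 | tcp [ 0.5188 -0.2253  0.0936] yaw -0.1307 t 6.5
```

View pics/c2.png

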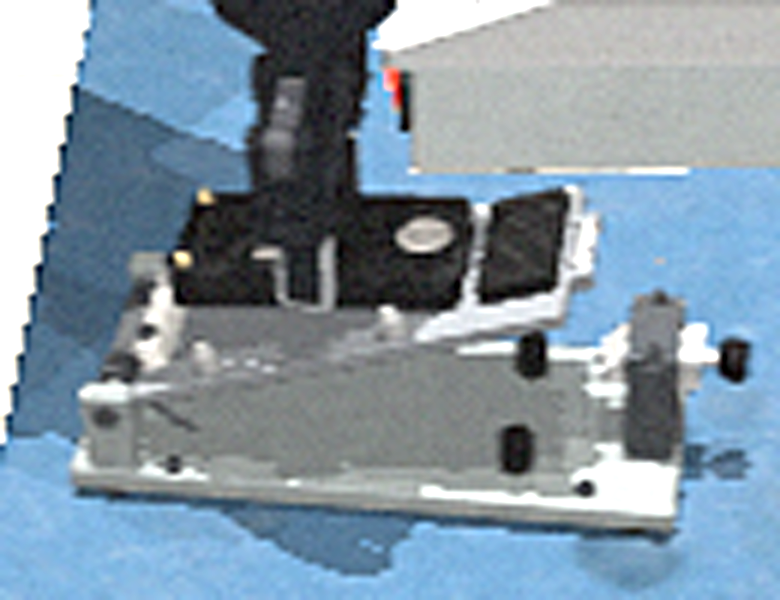

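The housing is still level. Its far end, bottom right near (465,305), rests on the plate and has pushed it down slightly, so the grip isn't pivoting. I'll back off about 4 mm, then ease the fingers open so the near end swings down between the pads and pins.

Emit:
drive_tool([
  [[50, -0.03, 0, -0.13, 0], [50, -0.03, 0, -0.13, 0], [56.8, -0.03, 0, -0.13, 0], [57.2, -0.03, 0, -0.13, 0], [57.6, -0.03, 0, -0.1, 0], [58, -0.03, 0, -0.05, 0]],
], squeeze=20)

```text
t: 7.15
tcp_pos: [0.5159, -0.2235, 0.0939]
tool_rot: [0.998, -0.065, -0.002, -0.001]
force: [-0.2, 1.1, -0.0]
finger_gap: 0.683
gripper_force: 0.4
```

Emit:
drive_tool([
  [[59, 0, 0, 0, 0], [60, 0, 0, 0, 0], [61, 0, 0, 0, 0], [61, 0, 0, 0, 0]],
])

```text
t: 7.55
tcp_pos: [0.5171, -0.2244, 0.0947]
tool_rot: [0.998, -0.065, -0.0, -0.0]
force: [-0.1, -0.4, 0.1]
finger_gap: 0.713
gripper_force: 0.0
```

```bash
python3 - <<'E'
from to import *
import cv2
to(.518,-.2246,.082,-.1305)
s=manip.snapshot("side")[:,:,::-1]
cv2.imwrite("pics/c3.png",cv2.convertScaleAbs(cv2.resize(s[175:275,225:355],None,fx=6,fy=6,interpolation=cv2.INTER_CUBIC),alpha=1.5))
E
```

```text
shift [0.032 0.003 0.423] turn 0.001 | tcp [ 0.5171 -0.2244  0.0947] yaw -0.1304 t 7.55
```

View pics/c3.png

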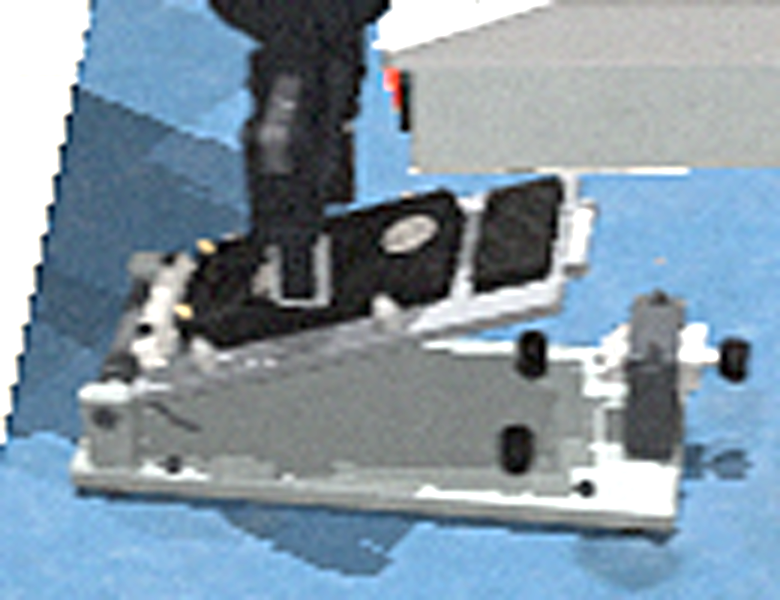

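The housing now lies flat on the raised plate between the pins. The gap to the pad is about 27 px, or roughly 12 mm rather than 16 mm, so it's about 4 mm short of home. I'll lower, regrip gently, and draw it down the slope against the bar.

Emit:
drive_tool([
  [[68, 0, 0, 0, 0], [68, 0, 0, 0, 0], [68, 0, 0, 0.2, 0], [68, 0, 0, 0.35, 0], [68, 0, 0, 0.35, 0], [50, 0, 0, 0.35, 0], [50, 0, 0, 0.35, 0], [50, 0, 0, 0.35, 0], [50, 0, 0, 0.35, 0]],
], squeeze=20)

```text
t: 8.5
tcp_pos: [0.5172, -0.2246, 0.0843]
tool_rot: [0.998, -0.065, 0.0, 0.0]
force: [1.0, -0.4, -1.1]
finger_gap: 0.673
gripper_force: 24.1
```

Emit:
drive_tool([
  [[50, -0.04, 0, 0.01, 0], [50, -0.08, 0, 0.025, 0], [50, -0.12, 0, 0.04, 0], [50, -0.12, 0, 0.04, 0]],
])

```text
t: 8.9
tcp_pos: [0.5133, -0.224, 0.083]
tool_rot: [0.998, -0.065, -0.0, -0.0]
force: [0.6, -0.5, -1.5]
finger_gap: 0.673
gripper_force: 24.1
```

No contact with the bar yet, so I'll keep drawing it in small steps.

Emit:
drive_tool([
  [[50, -0.03, 0, 0.01, 0], [50, -0.06, 0, 0.02, 0], [50, -0.06, 0, 0.02, 0]],
])

```text
t: 9.2
tcp_pos: [0.5116, -0.2238, 0.0825]
tool_rot: [0.998, -0.065, -0.0, -0.0]
force: [-0.5, 0.3, -1.3]
finger_gap: 0.671
gripper_force: 24.1
```

Emit:
drive_tool([
  [[50, -0.03, 0, 0.01, 0], [50, -0.06, 0, 0.02, 0], [50, -0.06, 0, 0.02, 0]],
])

```text
t: 9.5
tcp_pos: [0.5104, -0.2238, 0.0821]
tool_rot: [0.998, -0.065, 0.001, 0.0]
force: [0.6, 1.1, -1.3]
finger_gap: 0.666
gripper_force: 24.2
```

Emit:
drive_tool([
  [[50, -0.03, 0, 0.01, 0], [50, -0.06, 0, 0.02, 0], [50, -0.06, 0, 0.02, 0], [50, -0.06, 0, 0.02, 0]],
])

```text
t: 9.9
tcp_pos: [0.5103, -0.2239, 0.0821]
tool_rot: [0.998, -0.066, 0.002, 0.001]
force: [5.4, 0.8, 2.1]
finger_gap: 0.672
gripper_force: 24.3
```

```bash
python3 - <<'E'
from to import *
import cv2
to(.518,-.2246,.082,-.1305)
s=manip.snapshot("side")[:,:,::-1]
cv2.imwrite("pics/c4.png",cv2.convertScaleAbs(cv2.resize(s[175:275,225:355],None,fx=6,fy=6,interpolation=cv2.INTER_CUBIC),alpha=1.7))
E
```

```text
shift [ 0.257 -0.011  0.005] turn -0.009 | tcp [ 0.5103 -0.2239  0.0821] yaw -0.1317 t 9.9
```

View pics/c4.png

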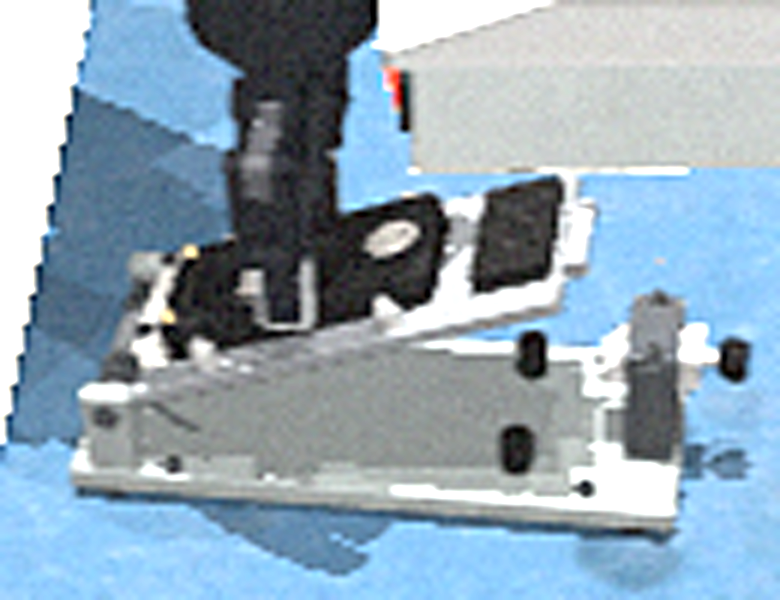

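Force on the tool rose to 5.4 N along +x, and the gap to the pad is now about 44 px, so the housing is against the bar. I'll release it and rise straight up.

Emit:
drive_tool([
  [[58, 0, 0, 0, 0], [60, 0, 0, 0, 0], [64, 0, 0, 0, 0], [70, 0, 0, 0, 0], [70, 0, 0, 0, 0], [70, 0, 0, -0.3, 0], [70, 0, 0, -0.8, 0], [70, 0, 0, -1.8, 0], [70, 0, 0, -2.6, 0], [70, 0, 0, -2.6, 0]],
])

```text
t: 10.95
tcp_pos: [0.5103, -0.2248, 0.1632]
tool_rot: [0.998, -0.065, 0.003, 0.002]
force: [-0.7, -0.5, -0.2]
finger_gap: 0.82
gripper_force: 0.0
```

```bash
python3 - <<'E'
from to import *
import cv2
to(.5985,-.2351,.165,-.1305)
s=manip.snapshot("side")[:,:,::-1]
cv2.imwrite("pics/c5.png",cv2.convertScaleAbs(cv2.resize(s[175:275,225:355],None,fx=6,fy=6,interpolation=cv2.INTER_CUBIC),alpha=1.7))
E
```

```text
shift [ 2.96  -0.043 -0.04 ] turn 0.001 | tcp [ 0.5103 -0.2248  0.1632] yaw -0.1303 t 10.95
```

View pics/c5.png

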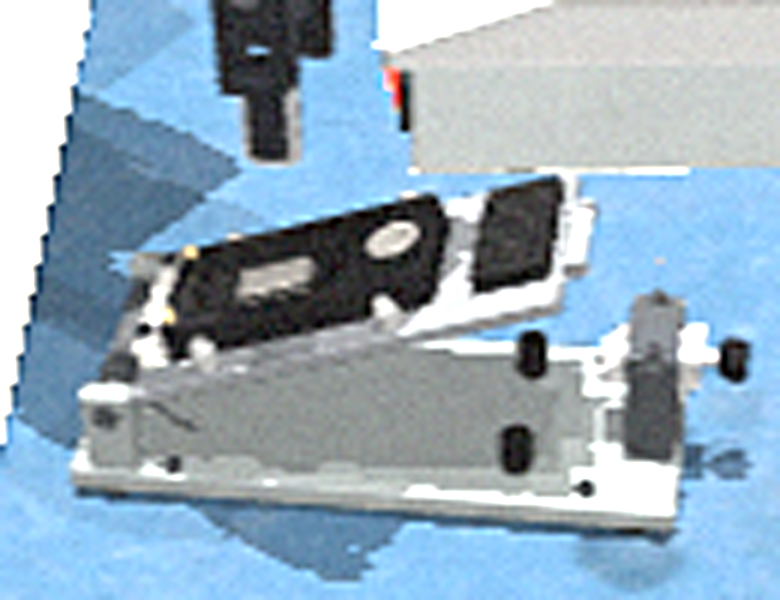

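It's released, flat and pins up, with its top edge running from (185,250) to (437,195). I'll check this against the predicted home position.

```bash
python3 - <<'E'
from fit import *
v=[.5335,-.2266,-.1305];c,s=np.cos(v[2]),np.sin(v[2])
for x in(0,3):
    P=nest([[59+x,29,16],[59+x,-29,16],[59+x,-29,0],[-59+x,-29,16],[-59+x,29,16],[75,30,10],[75,-30,10]])/1e3
    W=np.c_[v[0]+c*P[:,0]-s*P[:,1],v[1]+s*P[:,0]+c*P[:,1],P[:,2]]
    print(x,np.round((proj("side",W)+5/12-[225,175])*6).tolist())
E
```

```text
0 [[445.0, 187.0], [426.0, 273.0], [440.0, 304.0], [155.0, 334.0], [185.0, 248.0], [487.0, 188.0], [469.0, 277.0]]
3 [[452.0, 185.0], [433.0, 271.0], [447.0, 302.0], [162.0, 332.0], [192.0, 247.0], [487.0, 188.0], [469.0, 277.0]]
```

It's home. Next I'll close the fingers and move above the pad.

Emit:
drive_tool([
  [[0, 0, 0, 0, 0], [0, 1.0, -0.04, 0, 0], [0, 2.0, -0.04, 0, 0], [0, 2.96, -0.04, 0, 0], [0, 2.96, -0.04, 0, 0], [0, 2.96, -0.04, 0, 0], [0, 2.96, -0.04, 0, 0], [0, 2.96, -0.04, 0, 0]],
])

```text
t: 11.8
tcp_pos: [0.595, -0.2334, 0.1587]
tool_rot: [0.998, -0.065, -0.001, -0.001]
force: [0.1, 0.1, 0.2]
finger_gap: 0.001
gripper_force: 0.0
```

```bash
python3 to.py .5988 -.2351 .125 -.1305; python3 to.py .6138 -.2371 .060 -.1305
```

```text
shift [0.136 0.041 1.124] turn -0.004 | tcp [ 0.595  -0.2334  0.1587] yaw -0.131 t 11.8
shift [0.645 0.044 3.29 ] turn -0.004 | tcp [ 0.595  -0.2334  0.1587] yaw -0.131 t 11.8
```

Emit:
drive_tool([
  [[0, 0.14, 0.04, 0.6, 0], [0, 0.14, 0.04, 1.1, 0], [0, 0.16, 0.04, 1.3, 0], [0, 0.25, 0.04, 1.55, 0], [0, 0.35, 0.04, 1.85, 0], [0, 0.43, 0.04, 2.1, 0], [0, 0.5, 0.04, 2.35, 0], [0, 0.5, 0.04, 2.35, 0]],
])

```text
t: 12.6
tcp_pos: [0.6105, -0.2367, 0.0876]
tool_rot: [0.998, -0.065, -0.001, -0.0]
force: [-3.2, -0.3, 5.1]
finger_gap: 0.001
gripper_force: 2.7
```

```bash
python3 to.py .6138 -.2371 .057 -.1305
```

```text
shift [0.115 0.    1.019] turn 0.001 | tcp [ 0.6105 -0.2367  0.0876] yaw -0.1304 t 12.6
```

Emit:
drive_tool([
  [[0, 0.04, 0, 0.25, 0], [0, 0.08, 0, 0.5, 0], [0, 0.1, 0, 0.75, 0], [0, 0.11, 0, 0.9, 0], [0, 0.11, 0, 1.0, 0], [0, 0.11, 0, 1.05, 0], [0, 0.11, 0, 1.05, 0], [0, 0.11, 0, 1.05, 0]],
])

```text
t: 13.4
tcp_pos: [0.6149, -0.2373, 0.0584]
tool_rot: [0.998, -0.065, 0.001, 0.0]
force: [-3.1, 1.7, 8.4]
finger_gap: 0.003
gripper_force: 4.1
```

Emit:
drive_tool([
  [[0, 0, 0, 0.06, 0], [0, 0, 0, 0.12, 0], [0, 0, 0, 0.15, 0], [0, 0, 0, 0.15, 0], [0, 0, 0, 0.15, 0]],
])

```text
t: 13.9
tcp_pos: [0.615, -0.2374, 0.0558]
tool_rot: [0.998, -0.065, 0.001, 0.0]
force: [-5.4, 2.6, 17.1]
finger_gap: 0.002
gripper_force: 8.3
```

The force climbed to 17 N at z = 0.056, so the plate is on its lower stop. I'll lift off gently.

Emit:
drive_tool([
  [[0, 0, 0, -0.1, 0], [0, 0, 0, -0.25, 0], [0, 0, 0, -0.6, 0], [0, 0, 0, -1.5, 0], [0, 0, 0, -3.0, 0], [0, 0, 0, -4.0, 0], [0, -2, 0, -4.5, 0], [0, -3, 0, -4.5, 0], [0, -3, 0, -4.5, 0], [0, -3, 0, -4.5, 0]],
])

```text
t: 14.9
tcp_pos: [0.5252, -0.2258, 0.1884]
tool_rot: [0.998, -0.066, 0.001, 0.0]
force: [0.3, -0.8, 1.3]
finger_gap: -0.002
gripper_force: 0.0
```

```bash
python3 - <<'E'
from fit import *
import cv2
s=manip.snapshot("side")[:,:,::-1]
cv2.imwrite("pics/c6.png",cv2.convertScaleAbs(cv2.resize(s[175:275,225:355],None,fx=6,fy=6,interpolation=cv2.INTER_CUBIC),alpha=1.7))
v=[.5335,-.2266,-.1305];c,sn=np.cos(v[2]),np.sin(v[2])
P=nest([[59,29,16],[59,-29,16],[59,-29,0],[-59,-29,16],[-59,29,16],[109,30,10],[109,-30,10],[75,-30,10],[75,30,10]],0)/1e3
W=np.c_[v[0]+c*P[:,0]-sn*P[:,1],v[1]+sn*P[:,0]+c*P[:,1],P[:,2]]
print(np.round((proj("side",W)+5/12-[225,175])*6).tolist())
E
```

```text
[[483.0, 282.0], [466.0, 370.0], [467.0, 400.0], [177.0, 350.0], [206.0, 263.0], [602.0, 300.0], [590.0, 391.0], [505.0, 386.0], [522.0, 294.0]]
```

View pics/c6.png

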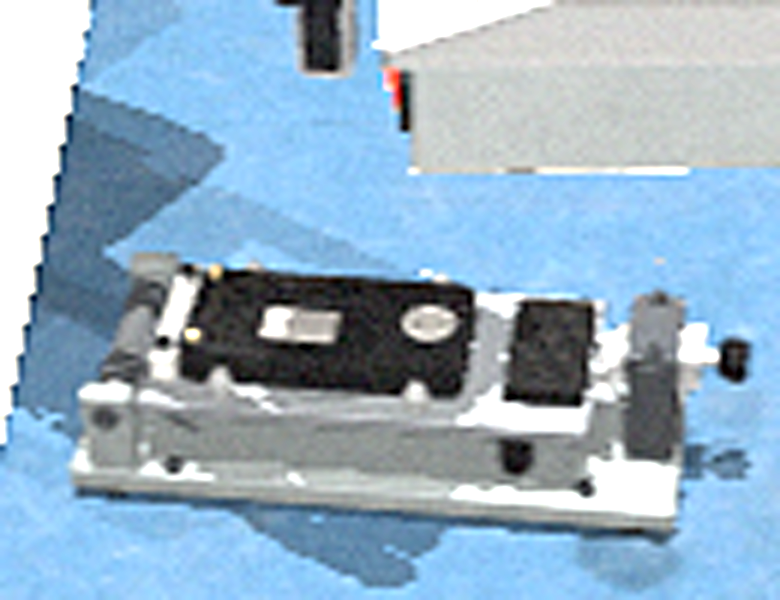

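The plate stays level with the hand away: pad corners at (598,303) and (505,400), and the housing home at (473,285). I'll hand it in.

```bash
python3 -c "
from station import manip
print(manip.sign_off())"
```

```text
the job is handed in; nothing more can be done
None
```

I laid the housing pins-up in the nest against the stop bar and let go, then pressed the plate down by its pad until it stayed level on its own, and handed the job in at about 15 s. Sign-off returned no verdict; the final side picture shows the plate level and the housing home, and the cup and marker were never approached.

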